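# Put away the round specimen mounts after the microscope session

## Robot

A 6-joint arm with a two-finger parallel gripper is mounted at the origin on the work surface. World frame = base frame: x ahead of the robot, y to its left, z up, the work surface at z = 0. Lengths are in m, angles in rad, forces in N, time in s.
With the tool pointing down it reaches from about 0.375 to 0.9 m from the base axis. Payload 3.1 kg.
Tool frame: the origin (TCP) lies between the finger pads; the fingertips stand 25 mm ahead of it and the grasp point (between the pads) lies 6 mm ahead of it; x points along the fingers, y is the direction in which the jaws open and shut, and the axes are right-handed (so a half turn about x gives the same grasp; the last joint's range is limited). The gripper opens to 85 mm and grips with 20 to 120 N. Pads are 22 mm wide; open, the fingers measure 114 mm over their backs; the gripper's body (76 mm by 85 mm) begins 54 mm behind the grasp point. The pads swing forward as they close: fully open they stand 13 mm farther back than shut.
Start: joints at [-1.377, 0.527, 1.433, -0, 1.181, -0.178], TCP at [0.227, -0.582, 0.256] pointing down, gripper open.
Joint ranges: [-3.08, 3.08], [-0.75, 2.2], [0.22, 2.44], [-1.43, 4.57], [0, 2.65], [-2.85, 2.85]. Speed limits (rad/s): [2.79, 2.79, 3.14, 3.14, 3.14, 3.14].

## Interface

Orientations are given as a unit quaternion [x, y, z, w].
In Python, from station import manip, viewer, workorder gives the robot as it stands.
- The arm moves only by the shell command python3 -m crank 'ROWS' [FORCE]. ROWS is JSON, one flat list of numbers, 5 for each row, row after row: the opening, from 0 (shut) to 1 (fully open), then the shift along the world's x, y, z in mm, then the turn about the world's z in rad. A call has 1 to 10 rows; each row is the pose to reach, as a shift and turn from the pose commanded when the call began; what a row does not reach only later rows make up. A row lasts 1/8 s, in which the tool goes at most 62.5 mm and 10.7 degrees, less where a joint would pass 70% of its speed; a pose out of reach is approached as far as the arm can. A call with a gripper value outside its range is refused whole. The fingers move at their own pace and stop on an object; FORCE is the grip in N (left out, the last holds). Time passes only in rows, so rows that repeat a pose let the fingers close. It gives the time, the measured TCP pose, the force and the opening at its end, in the units of the state.
- manip.sense(): the state, without advancing time (a new reading comes with each control period).
- viewer.snapshot(name): name is "side" or "top"; returns a dict with "img" (420x560x3 uint8, red, green, blue), "range_z" (420x560 float32, m along the optical axis (not along the pixel's ray), 0 where there is no reading), "fx", "fy", "cx", "cy" (pixels), "k1" (the pictures are not rectified: a ray, as slopes to the right and down, at radius r is drawn at 1 + k1 r^2 times it, then the intrinsics apply), "origin" and "attitude" of the camera in the world. Camera axes: x right, y down, z forward; pixel columns grow to the right and rows downward; lengths in m; the calibration is good to about 2 mm. A picture is of the moment at which its call begins.
- workorder.sign_off(): hands the job in, once; it reports no verdict.
The state is a dict: "t": time; "q": joint angles; "qd": joint speeds; "tau": joint torques, N m; "tcp_pos": TCP position; "tool_rot": TCP orientation; "force": force on the tool from outside, world axes, zero at the start; "ft_torque": the same for the moment, N m; "finger_gap": opening from 0.0 (shut) to 1.0 (fully open).
Only numpy, scipy, OpenCV 4.12 (cv2) and the standard library are available. Lean on these libraries where they do the work, as an engineer would, in place of code of your own. Each camera call takes 0.05 s, during which the arm holds its last target.

## Task

Put away the three round specimen mounts in order of size, the largest first: stand the large one wholly on the round white plate, then the middle-sized one wholly on the square white plate, and last open the grey case, stand the small one upright inside it and shut the lid fully. Leave the square and the rectangular mount where they stand.

Things in the scene. Friction and masses are not known exactly. Their poses are not given: they have to be found in the camera images.
- large_mid (a point): The large round specimen mount: a bare aluminium cylinder, 50 mm in diameter, 40 mm high, about 210 g, standing upright and loose. The point is its centre, 20 mm above its underside; z is its axis, upward. All mounts have a small dark specimen chip flush in the middle of the top.
- middle_mid (a point): The middle-sized round specimen mount: a bare aluminium cylinder, 38 mm in diameter, 40 mm high, about 120 g, standing upright and loose. The point is its centre, 20 mm above its underside; z is its axis, upward.
- small_mid (a point): The small round specimen mount: a bare aluminium cylinder, 25 mm in diameter, 40 mm high, about 55 g, standing upright and loose. The point is its centre, 20 mm above its underside; z is its axis, upward.
- square_mid (a point): A square aluminium mount standing among the round ones, 44 x 44 mm and 40 mm high, loose; to be left alone. The point is its centre, x and y are square to its sides.
- bar_mid (a point): A narrow rectangular aluminium mount standing among the round ones, 28 mm along its x, 56 mm along its y and 40 mm high, loose; to be left alone. The point is its centre.
- round_plate: The round plate: a flat white ceramic disc without a rim, 80 mm in diameter and 6 mm thick, fixed to the bench. Origin at the centre of its underside, on the bench; z up.
- square_plate: The square plate: a flat white ceramic plate without a rim, 70 x 70 mm and 6 mm thick, fixed to the bench. Origin at the centre of its underside, on the bench; x and y square to its sides, z up.
- case: The grey plastic storage case with a hinged lid, fixed to the bench: 110 mm along its x, 140 mm along its y, 52 mm high to the rim; walls and floor 4 mm thick, empty inside without dividers. Origin at the centre of its underside; its x points away from the robot (turned by up to 0.2 rad). The lid is a flat plate 110 x 140 x 6 mm; its hinge axis runs along the case's y at the far rim (55 mm along x, 0, 52.5 mm up in the case's frame).
- lid (a joint): Angle of the case's lid in rad: 0 fully shut, growing as the near edge swings up and away from the robot, 1.57 upright, 1.9 the stop. At the start it is shut or up to 0.12 ajar. The stiff hinge holds the lid where it is left; moving it takes some 2 to 4 N at the knob, pushing it down too.
- lid_handle (a point): The black knob on the lid: a round head 28 mm in diameter and 16 mm thick on a thin neck of 12 mm diameter. The point is the middle of the head, on the knob's axis, 35 mm above the lid's upper face (93.5 mm above the bench when shut), 30 mm in from the lid's near edge, so 80 mm from the hinge axis along the lid and 41 mm above the lid's underside. Its frame turns with the lid.
Not all that is in view belongs to the job. Leave any brown, purple or yellow look-alike of the case alone.

How it is judged:
On the way, in this order (a step that is already met when the one before it is completed fails the run):
1. the large round mount stands released on the round plate (horizontal distance between large_mid and round_plate below 0.015 m and z of large_mid in the frame of round_plate between 0.02 and 0.03 m and angle between large_mid's own z axis and vertical below 0.12 rad and linear speed of large below 0.02 m/s and contact force between large and the fingers below 0.1 N), for 0.2 s.
2. then the middle-sized round mount stands released on the square plate (x of middle_mid in the frame of square_plate between -0.016 and 0.016 m and y of middle_mid in the frame of square_plate between -0.016 and 0.016 m and z of middle_mid in the frame of square_plate between 0.02 and 0.03 m and angle between middle_mid's own z axis and vertical below 0.12 rad and linear speed of middle below 0.02 m/s and contact force between middle and the fingers below 0.1 N), for 0.2 s.
3. then the small round mount stands released inside the opened case (x of small_mid in the frame of case between -0.05 and 0.05 m and y of small_mid in the frame of case between -0.065 and 0.065 m and z of small_mid in the frame of case between 0.018 and 0.03 m and angle between small_mid's own z axis and vertical below 0.12 rad and linear speed of small below 0.02 m/s and contact force between small and the fingers below 0.1 N), for 0.2 s.
At the end, for the whole second after the job is handed in: All released, upright and at rest: large mount on the round plate within 15 mm of its centre; middle mount on the square plate within 16 mm of its centre along each side; small mount on the floor inside the case; lid shut to within 0.05 rad (all of step 1 and all of step 2 and all of step 3 and value of joint lid below 0.05 rad); the robot touches nothing.
It fails at once if the square mount is shifted more than 25 mm or tipped (distance of square_mid from where it was at the start of the episode above 0.025 m or angle between square_mid's own z axis and vertical above 0.4 rad).
It fails at once if the rectangular mount is shifted more than 25 mm or tipped (distance of bar_mid from where it was at the start of the episode above 0.025 m or angle between bar_mid's own z axis and vertical above 0.4 rad).
It also fails if it takes over 106 s, if anything falls off the work surface, if the arm or the gripper's body presses on something with over 40 N, if the wrist force passes 120 N, or if a joint passes its speed limit or range.

## Working session

There is one attempt and no reset: what is moved stays moved. The work goes in short steps, Python scripts to look and compute and a shell command to move; the robot and the scene stay as the last step left them, time stands still between calls to the robot, and variables do not carry over. Pictures are saved under pics/ and viewed, and the job is handed in when it is done.

```bash
ls; mkdir -p pics; python3 - <<'E'
from station import manip, viewer, workorder
import cv2,numpy as np
for n in("top","side"):
    s=viewer.snapshot(n)
    cv2.imwrite(f"pics/{n}0.png",s["img"][:,:,::-1])
    np.savez(f"/tmp/{n}0.npz",**s)
    print(n,s["fx"],s["fy"],s["cx"],s["cy"],s["k1"],s["origin"],s["attitude"])
print(manip.sense())
E
```

```text
pics
top 441.70775369428065 441.70775369428065 280.11396688484155 216.46059061973787 -0.07398988275940861 [0.21698251 0.20921127 1.45418857] [-0.70360066  0.70585659 -0.0598478   0.05595377]
side 429.0612201368306 429.0612201368306 276.3901654052644 210.35097565347198 -0.08923858105803295 [-0.22182581 -0.47744743  0.6265384 ] [ 0.79715058 -0.32052104  0.20216391 -0.47004997]
{'t': 0.1, 'q': array([-1.37748327e+00,  5.28370943e-01,  1.43377907e+00,  2.43173702e-06,
        1.18142090e+00, -1.78513353e-01]), 'qd': array([ 0.00048629, -0.00158782, -0.00283787, -0.00083843,  0.00057818,
        0.00161785]), 'tau': array([-4.15211734e-04, -4.43305242e+01, -1.78586143e+01, -1.97333575e-04,
        3.89151683e-03,  1.22985645e-05]), 'tcp_pos': array([ 0.22697616, -0.58168211,  0.25543126]), 'tool_rot': array([-0.69491716, -0.13140352,  0.69492592, -0.13000471]), 'force': array([-0.14346565, -0.55445605, -0.08896289]), 'ft_torque': array([ 0.0147895 ,  0.01166058, -0.09382773]), 'finger_gap': 0.99724202368248}
```

View pics/top0.png

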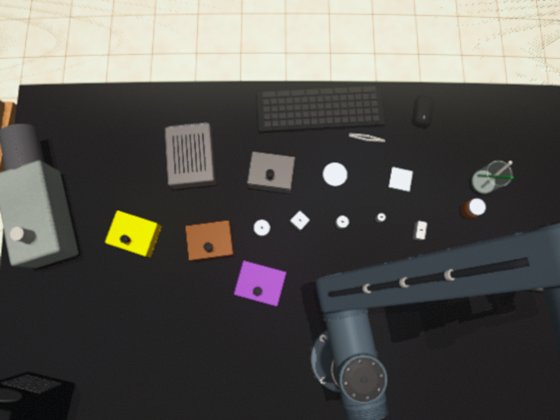

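View pics/side0.png

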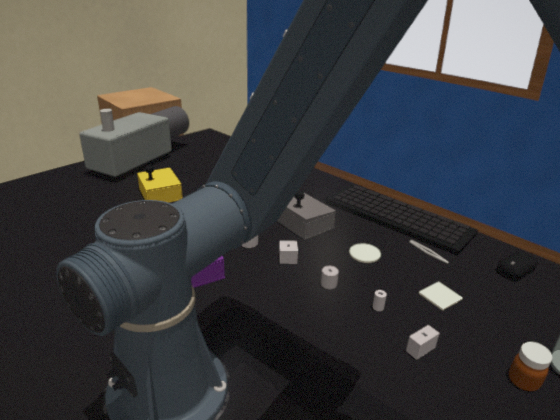

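The top picture shows, from left to right: a large round mount at (262,227), square (300,220), middle round (343,221), small round (381,217) and bar (421,230). The round plate is at (335,174) and the square plate at (401,179). The grey case with its knob is at (271,172). Possible mistakes are the striped grey box without a knob at (190,155), the yellow (133,233), brown (209,240) and purple (260,283) cases, and the bottle cap at (477,207).

```bash
cat > h.py <<'E'
import numpy as np,cv2
from scipy.spatial.transform import Rotation as R
def ray(s,u,v):
    K=np.array([[s["fx"],0,s["cx"]],[0,s["fy"],s["cy"]],[0,0,1.]])
    p=cv2.undistortPoints(np.array([[[u,v]]],float),K,np.array([float(s["k1"]),0,0,0]))[0,0]
    return R.from_quat(s["attitude"]).apply([p[0],p[1],1.])
def atz(s,u,v,z):
    d=ray(s,u,v);o=np.array(s["origin"]);return o+d*(z-o[2])/d[2]
def pix(s,P):
    Rm=R.from_quat(s["attitude"]).inv();rv=Rm.as_rotvec();t=-Rm.apply(s["origin"])
    K=np.array([[s["fx"],0,s["cx"]],[0,s["fy"],s["cy"]],[0,0,1.]])
    return cv2.projectPoints(np.array(P,float).reshape(-1,1,3),rv,t,K,np.array([float(s["k1"]),0,0,0]))[0][:,0]
def load(f): return dict(np.load(f))
def crop(s,x0,y0,x1,y1,k,f):
    cv2.imwrite(f,cv2.resize(s["img"][y0:y1,x0:x1,::-1],None,fx=k,fy=k,interpolation=cv2.INTER_CUBIC))
E
python3 - <<'E'
from h import *
s=load("/tmp/top0.npz")
crop(s,240,140,440,250,4,"pics/c1.png")
for n,u,v,z in [("L",262,227,.04),("sq",300,220,.04),("M",343,221,.04),("S",381,217,.04),("bar",421,230,.04),("rp",335,174,.006),("sp",401,179,.006),("knob",270,174,.1)]:
    print(n,atz(s,u,v,z).round(4), s["range_z"][v,u])
E
```

```text
L [0.4166 0.2596 0.04  ] 1.4248431
sq [0.4391 0.1365 0.04  ] 1.4318571
M [ 0.4354 -0.0032  0.04  ] 1.4345771
S [ 0.4482 -0.128   0.04  ] 1.4343938
bar [ 0.4049 -0.2581  0.04  ] 1.423321
rp [0.6017 0.0144 0.006 ] 1.4923472
sp [ 0.5844 -0.2103  0.006 ] 1.4917594
knob [0.5771 0.2328 0.1   ] 1.3905985
```

View pics/c1.png

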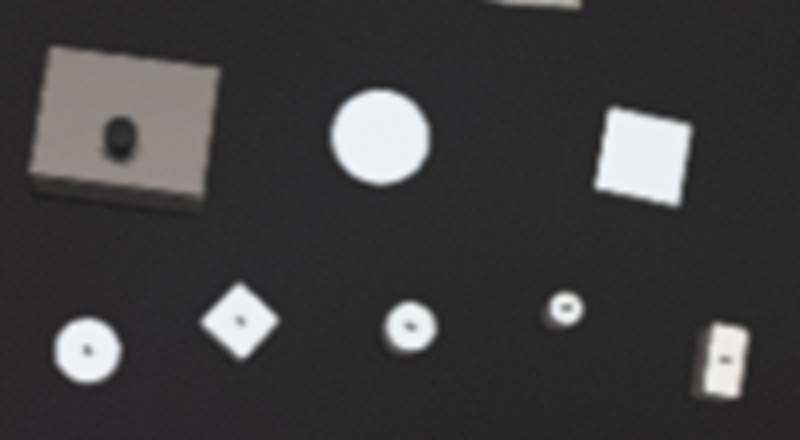

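The crop confirms the choice. The large mount is at crop (88,351), with the middle one at (411,327) and the small one at (566,308); the square and bar stand apart. The grey case has its knob at (120,135). I'll refine these positions now.

```bash
python3 - <<'E'
from h import *
s=load("/tmp/top0.npz")
g=cv2.resize(s["img"][140:250,240:440].astype(np.float32),None,fx=4,fy=4,interpolation=cv2.INTER_CUBIC).max(2)
m=(g>175).astype(np.uint8)
n,l,st,c=cv2.connectedComponentsWithStats(m)
for i in range(1,n):
    if st[i,4]>150:
        u=240+(c[i,0]+.5)/4-.5;v=140+(c[i,1]+.5)/4-.5
        z=.006 if st[i,4]>5000 else .04
        r=cv2.minAreaRect(np.argwhere(l==i)[:,::-1].astype(np.float32))
        bx=[atz(s,240+(a+.5)/4-.5,140+(b+.5)/4-.5,z)[:2].round(4).tolist() for a,b in cv2.boxPoints(r)]
        print(c[i].round(1),st[i],atz(s,u,v,z).round(4),bx)
for a,b in [(50,46),(220,68),(204,194),(30,175)]:
    print("lid",atz(s,240+(a+.5)/4-.5,140+(b+.5)/4-.5,.0585).round(4))
print("knob",atz(s,240+(121)/4-.5,140+(129)/4-.5,.1015).round(4))
# depth points of lid / knob
def pt(u,v):
    d=ray(s,u,v);return np.array(s["origin"])+d*s["range_z"][v,u]
for u,v in [(255,156),(290,160),(287,184),(252,180),(270,172),(270,171),(271,172),(262,227)]: print(u,v,pt(u,v).round(4))
E
```

```text
[380.  136.6] [ 333   91   94   92 6832] [0.6026 0.0157 0.006 ] [[0.6425, 0.0547], [0.6426, -0.0246], [0.563, -0.0222], [0.5631, 0.0564]]
[643.  156.3] [ 597  110   92   94 6590] [ 0.5854 -0.2082  0.006 ] [[0.5575, -0.165], [0.6277, -0.1815], [0.6139, -0.2526], [0.5438, -0.2354]]
[239.7 320.6] [ 204  286   72   71 2917] [0.4399 0.138  0.04  ] [[0.4393, 0.1694], [0.4722, 0.1389], [0.4407, 0.106], [0.408, 0.1365]]
[565.3 308.1] [551 294  30  29 628] [ 0.4494 -0.128   0.04  ] [[0.4611, -0.1166], [0.461, -0.1405], [0.4379, -0.1395], [0.438, -0.1157]]
[410.3 326.3] [ 388  303   46   46 1600] [ 0.4348 -0.0005  0.04  ] [[0.4347, 0.0253], [0.4606, -0.001], [0.4341, -0.0264], [0.4084, -0.0]]
[ 87.  350.1] [  57  319   62   62 2945] [0.4161 0.2617 0.04  ] [[0.4163, 0.2964], [0.4514, 0.2618], [0.4161, 0.2269], [0.3812, 0.2616]]
[725.2 360.3] [ 705  326   41   70 2170] [ 0.4059 -0.2579  0.04  ] [[0.3802, -0.2383], [0.4356, -0.2492], [0.4314, -0.2774], [0.3761, -0.2663]]
lid [0.6659 0.2923 0.0585]
lid [0.6468 0.1527 0.0585]
lid [0.5408 0.1667 0.0585]
lid [0.557  0.3077 0.0585]
knob [0.584  0.2335 0.1015]
255 156 [0.6484 0.2826 0.0609]
290 160 [0.6338 0.1682 0.0636]
287 184 [0.5532 0.1785 0.0639]
252 180 [0.5665 0.2916 0.0651]
270 172 [0.5817 0.2327 0.107 ]
270 171 [0.5845 0.2326 0.1087]
271 172 [0.5819 0.2295 0.1064]
262 227 [0.4162 0.2596 0.0426]
```

```bash
cat > st.py <<'E'
from h import *
from station import manip
def st():
    s=manip.sense();M=R.from_quat(s["tool_rot"]).as_matrix()
    print("t",round(s["t"],2),"tcp",(1000*s["tcp_pos"]).round(1),"x",M[:,0].round(3),"jaw",M[:,1].round(3),"ang",round(float(np.arctan2(M[1,1],M[0,1])),3),"F",np.round(s["force"],1),"gap",round(s["finger_gap"],3),"q6",s["q"].round(2))
if __name__=="__main__": st()
E
python3 st.py
```

```text
t 0.1 tcp [ 227.  -581.7  255.4] x [-0.     0.002 -1.   ] jaw [ 0.363 -0.932 -0.002] ang -1.199 F [-0.1 -0.6 -0.1] gap 0.997 q6 [-1.38  0.53  1.43  0.    1.18 -0.18]
```

```bash
python3 -m crank '[1,273,432,0,-0.37, 1,273,432,0,-0.37, 1,273,432,0,-0.37, 1,273,432,0,-0.37, 1,273,432,0,-0.37, 1,273,432,0,-0.37, 1,273,432,0,-0.37, 1,273,432,0,-0.37, 1,273,432,0,-0.37, 1,273,432,0,-0.37]' 30; python3 st.py
```

```text
t: 1.35
tcp_pos: [0.5, -0.1498, 0.256]
tool_rot: [-0.707, -0.001, 0.707, -0.001]
force: [-1.2, 0.2, -0.3]
finger_gap: 0.997
t 1.35 tcp [ 500.  -149.8  256. ] x [-0.001 -0.    -1.   ] jaw [ 0.004 -1.     0.   ] ang -1.567 F [-1.2  0.2 -0.3] gap 0.997 q6 [-0.51  0.39  1.69 -0.    1.06  1.06]
```

```bash
python3 -m crank '[1,-84,412,-106,0, 1,-84,412,-106,0, 1,-84,412,-106,0, 1,-84,412,-106,0, 1,-84,412,-106,0, 1,-84,412,-106,0, 1,-84,412,-106,0, 1,-84,412,-106,0, 1,-84,412,-106,0]'; python3 st.py
python3 - <<'E'
from h import *
from station import viewer
for n in("side","top"):
    s=viewer.snapshot(n);np.savez(f"/tmp/{n}1.npz",**s)
    cv2.imwrite(f"pics/{n}1.png",s["img"][:,:,::-1])
E
```

```text
t: 2.48
tcp_pos: [0.4167, 0.2603, 0.1503]
tool_rot: [-0.707, 0.0, 0.707, -0.0]
force: [0.3, -0.0, 0.6]
finger_gap: 0.997
t 2.48 tcp [416.7 260.3 150.3] x [-0.    -0.001 -1.   ] jaw [ 0.001 -1.     0.001] ang -1.57 F [ 0.3 -0.   0.6] gap 0.997 q6 [ 0.33  0.52  1.86 -0.    0.76  1.9 ]
```

View pics/side1.png

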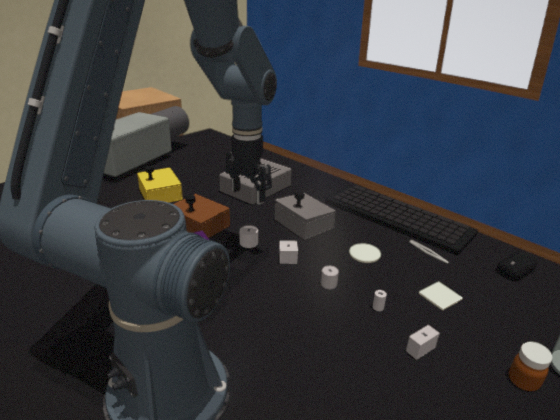

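View pics/top1.png

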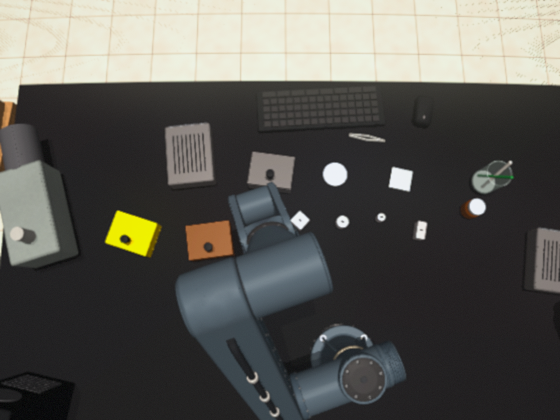

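The large mount shows at side pixel (248,237), with the gripper hanging above it. I'll check that the two cameras agree before descending.

```bash
python3 - <<'E'
from h import *
s=load("/tmp/side1.npz")
crop(s,200,130,400,280,4,"pics/c2.png")
for n,P in [("L",(.4161,.2617,.04)),("M",(.4348,-.0005,.04)),("rp",(.6026,.0157,.006)),("knob",(.578,.233,.1015))]:
    p=pix(s,P)[0];print(n,p,(p-[200,130]+.5)*4-.5)
p=pix(s,manip_p:=(.4167,.2603,.1503-.015))[0];print("tips",(p-[200,130]+.5)*4-.5)
E
```

```text
L [247.76516325 229.29944246] [192.56065302 398.69776984]
M [329.11648832 269.71237388] [517.96595328 560.34949553]
rp [364.03579357 251.30194396] [657.64317428 486.70777584]
knob [298.39805198 193.85821611] [395.0922079  256.93286445]
tips [193.09451934 270.47491314]
```

View pics/c2.png

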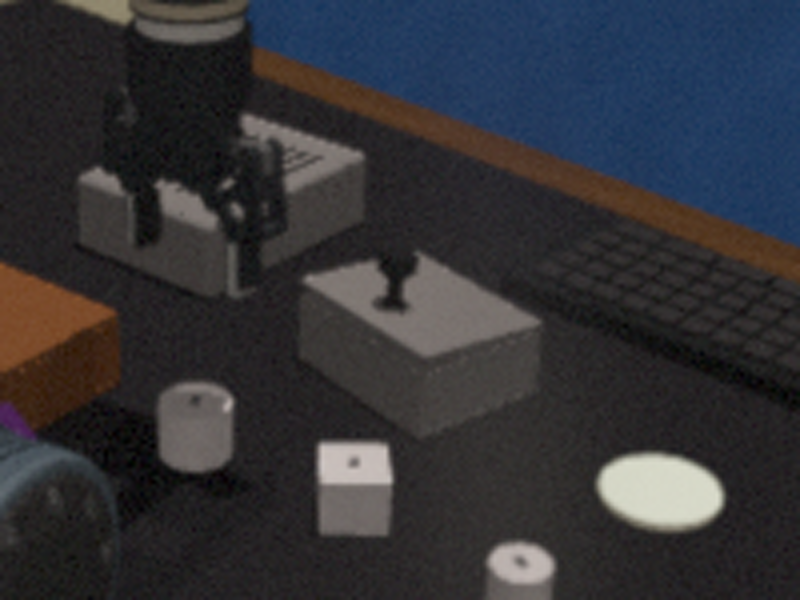

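The chip of the large mount is seen at crop (195,400) and was predicted at (193,399), about 1 mm apart, so the cameras agree. Now descend and grip.

```bash
python3 -m crank '[1,0,0,-60,0, 1,0,0,-90,0, 1,0,0,-116,0, 1,0,0,-116,0, 0,0,0,-116,0, 0,0,0,-116,0, 0,0,0,-116,0, 0,0,0,-116,0, 0,0,0,-116,0, 0,0,0,-116,0]' 40; python3 st.py
```

```text
t: 3.82
tcp_pos: [0.417, 0.2616, 0.0359]
tool_rot: [0.708, 0.001, -0.706, 0.001]
force: [0.9, -3.6, 6.2]
finger_gap: 0.573
t 3.83 tcp [417.  261.6  35.9] x [ 0.003  0.    -1.   ] jaw [ 0.002 -1.    -0.   ] ang -1.569 F [ 0.9 -3.6  6.2] gap 0.573 q6 [ 0.33  0.74  1.91 -0.    0.48  1.9 ]
```

```bash
python3 -m crank '[0,0,0,60,0, 0,0,0,90,0, 0,0,0,90,0]'; python3 st.py
```

```text
t: 4.2
tcp_pos: [0.4174, 0.2624, 0.1267]
tool_rot: [0.709, 0.001, -0.705, 0.0]
force: [-0.5, 0.1, -2.6]
finger_gap: 0.57
t 4.2 tcp [417.4 262.4 126.7] x [ 0.006  0.002 -1.   ] jaw [ 0.002 -1.    -0.002] ang -1.569 F [-0.5  0.1 -2.6] gap 0.57 q6 [0.33 0.56 1.88 0.   0.69 1.9 ]
```

```bash
python3 -m crank '[0,186,-247,0,0, 0,186,-247,0,0, 0,186,-247,0,0, 0,186,-247,0,0, 0,186,-247,0,0, 0,186,-247,0,0, 0,186,-247,-50,0, 0,186,-247,-70,0, 0,186,-247,-70,0]'; python3 st.py
python3 - <<'E'
from h import *
from station import viewer
for n in("side",):
    s=viewer.snapshot(n);np.savez(f"/tmp/{n}2.npz",**s)
    crop(s,300,160,440,280,5,"pics/c3.png")
E
```

```text
t: 5.32
tcp_pos: [0.5989, 0.0159, 0.0514]
tool_rot: [-0.704, -0.001, 0.71, -0.0]
force: [0.1, -0.1, -2.3]
finger_gap: 0.575
t 5.33 tcp [598.9  15.9  51.4] x [-0.008  0.001 -1.   ] jaw [ 0.002 -1.    -0.001] ang -1.568 F [ 0.1 -0.1 -2.3] gap 0.575 q6 [-0.16  0.78  1.63  0.    0.74  1.41]
```

View pics/c3.png

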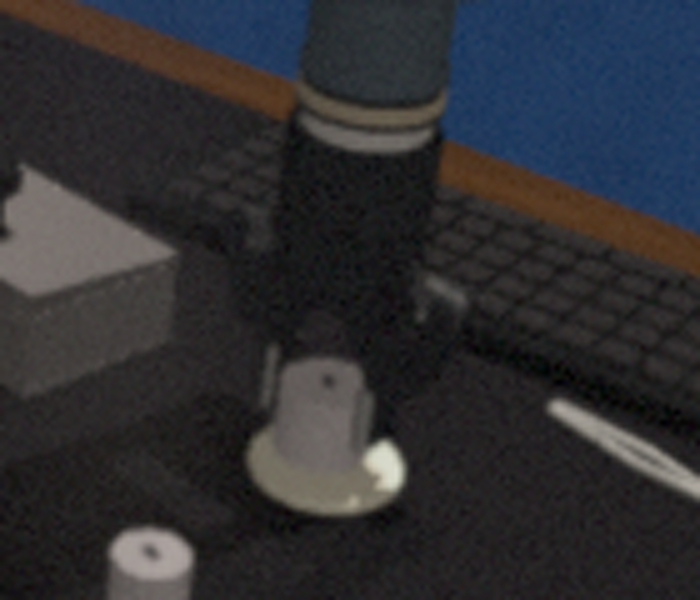

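The mount hangs upright just above the plate, its body at crop (320,410) and the plate's centre at (327,470). Lowering it.

```bash
python3 -m crank '[0,1,0,-6,0, 0,1,0,-10,0, 0,1,0,-10,0, 0,1,0,-10,0]'; python3 st.py
```

```text
t: 5.88
tcp_pos: [0.6033, 0.0147, 0.0447]
tool_rot: [0.707, 0.001, -0.707, 0.001]
force: [0.4, 0.1, -2.6]
finger_gap: 0.572
t 5.88 tcp [603.3  14.7  44.7] x [ 0.001 -0.    -1.   ] jaw [ 0.002 -1.     0.   ] ang -1.569 F [ 0.4  0.1 -2.6] gap 0.572 q6 [-0.16  0.8   1.62  0.    0.72  1.41]
```

```bash
python3 -m crank '[0,0,1,-2,0, 0,0,1,-3,0, 0,0,1,-3,0]'; python3 st.py
```

```text
t: 6.25
tcp_pos: [0.6031, 0.0158, 0.0419]
tool_rot: [0.707, 0.001, -0.707, 0.001]
force: [-1.9, -0.3, 4.2]
finger_gap: 0.573
t 6.25 tcp [603.1  15.8  41.9] x [ 0.  0. -1.] jaw [ 0.002 -1.    -0.   ] ang -1.569 F [-1.9 -0.3  4.2] gap 0.573 q6 [-0.16  0.8   1.63  0.    0.72  1.41]
```

Contact, with fz = +4 N. Release and retreat upward.

```bash
python3 -m crank '[0.75,0,0,0,0, 0.75,0,0,0,0, 0.9,0,0,0,0, 0.9,0,0,30,0, 0.9,0,0,80,0, 0.9,-168,-16,110,0, 0.9,-168,-16,110,0, 0.9,-168,-16,110,0, 0.9,-168,-16,110,0]'; python3 st.py
python3 - <<'E'
from h import *
from station import viewer
for n in("side",):
    s=viewer.snapshot(n);np.savez(f"/tmp/{n}3.npz",**s)
    crop(s,280,160,440,280,5,"pics/c4.png")
    for P in [(.6026,.0157,.046),(.4348,-.0005,.04)]:
        p=pix(s,P)[0];print((p-[280,160]+.5)*5-.5)
E
```

```text
t: 7.38
tcp_pos: [0.4307, 0.0004, 0.1517]
tool_rot: [-0.706, -0.001, 0.709, 0.0]
force: [1.3, -0.1, 0.6]
finger_gap: 0.9
t 7.38 tcp [4.307e+02 4.000e-01 1.517e+02] x [-0.004  0.001 -1.   ] jaw [ 0.001 -1.    -0.001] ang -1.57 F [ 1.3 -0.1  0.6] gap 0.9 q6 [-0.26  0.46  2.01 -0.    0.68  1.31]
[431.55543949 393.62206288]
[247.5824416  550.56186941]
```

View pics/c4.png

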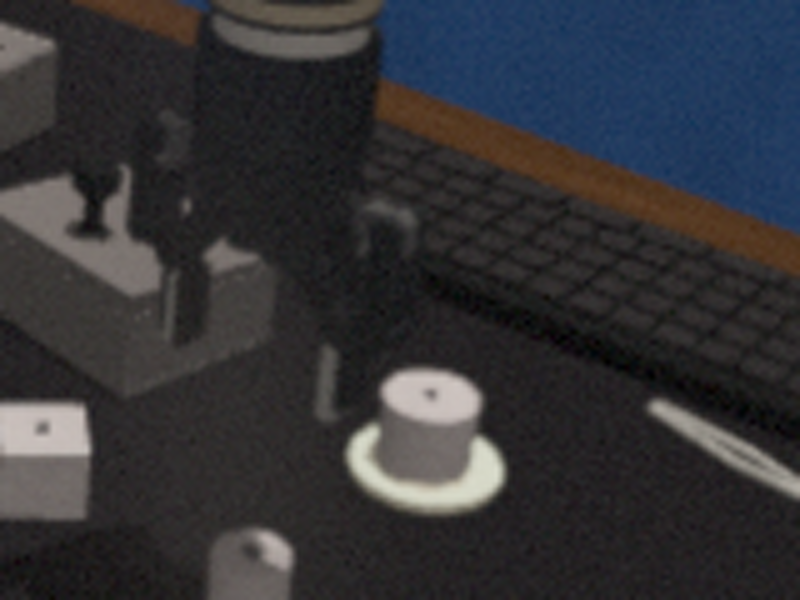

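The large mount stands upright and centred on the round plate, its chip at crop (431,394) exactly as predicted. Now the middle mount.

```bash
python3 -m crank '[0.9,0,0,-60,0, 0.9,0,0,-90,0, 0.9,0,0,-116,0, 0.9,0,0,-116,0, 0,0,0,-116,0, 0,0,0,-116,0, 0,0,0,-116,0, 0,0,0,-116,0, 0,0,0,-116,0, 0,0,0,-116,0]' 40; python3 st.py; python3 -m crank '[0,0,0,60,0, 0,0,0,90,0, 0,0,0,90,0]'; python3 st.py
```

```text
t: 8.68
tcp_pos: [0.4361, -0.0005, 0.0364]
tool_rot: [0.708, 0.0, -0.706, 0.001]
force: [0.2, 0.4, 6.5]
finger_gap: 0.432
t 8.68 tcp [436.1  -0.5  36.4] x [ 0.003 -0.001 -1.   ] jaw [ 0.002 -1.     0.001] ang -1.569 F [0.2 0.4 6.5] gap 0.432 q6 [-0.26  0.72  2.06  0.    0.36  1.31]
t: 9.05
tcp_pos: [0.4363, -0.0005, 0.1273]
tool_rot: [0.709, 0.0, -0.705, 0.001]
force: [-0.2, -0.1, -1.4]
finger_gap: 0.432
t 9.05 tcp [436.3  -0.5 127.3] x [ 0.005 -0.001 -1.   ] jaw [ 0.002 -1.     0.001] ang -1.569 F [-0.2 -0.1 -1.4] gap 0.432 q6 [-0.26  0.52  2.02  0.    0.6   1.31]
```

```bash
python3 -m crank '[0,150,-208,0,0, 0,150,-208,0,0, 0,150,-208,0,0, 0,150,-208,0,0, 0,150,-208,0,0, 0,150,-208,-40,0, 0,150,-208,-70,0, 0,150,-208,-78,0, 0,150,-208,-80,0, 0,150,-208,-80,0]'; python3 st.py
```

```text
t: 10.3
tcp_pos: [0.5856, -0.2083, 0.0462]
tool_rot: [0.708, 0.0, -0.707, 0.001]
force: [0.3, -0.6, -1.3]
finger_gap: 0.436
t 10.3 tcp [ 585.6 -208.3   46.2] x [ 0.001 -0.001 -1.   ] jaw [ 0.002 -1.     0.001] ang -1.569 F [ 0.3 -0.6 -1.3] gap 0.436 q6 [-0.52  0.81  1.58  0.    0.76  1.05]
```

```bash
python3 -m crank '[0,0,0,-2,0, 0,0,0,-4,0, 0,0,0,-4,0]'; python3 st.py
```

```text
t: 10.68
tcp_pos: [0.5856, -0.2085, 0.0425]
tool_rot: [0.708, 0.0, -0.707, 0.001]
force: [-0.6, 0.9, 4.6]
finger_gap: 0.434
t 10.68 tcp [ 585.6 -208.5   42.5] x [ 0.001 -0.001 -1.   ] jaw [ 0.002 -1.     0.001] ang -1.569 F [-0.6  0.9  4.6] gap 0.434 q6 [-0.52  0.81  1.58  0.    0.75  1.05]
```

```bash
python3 -m crank '[0.65,0,0,0,0, 0.65,0,0,0,0, 0.8,0,0,0,0, 0.8,0,0,30,0, 0.8,0,0,90,0, 0.8,-85,140,150,-0.125, 0.8,-85,140,150,-0.125, 0.8,-85,140,150,-0.125, 0.8,-85,140,150,-0.125]'; python3 st.py
python3 - <<'E'
from h import *
from station import viewer
s=viewer.snapshot("side");np.savez("/tmp/side4.npz",**s)
crop(s,360,220,500,320,5,"pics/c5.png")
p=pix(s,(.5854,-.2082,.046))[0];print((p-[360,220]+.5)*5-.5)
crop(s,270,180,350,240,8,"pics/c6.png")
for P in [(.578,.233,.1015),(.578,.233,.0935)]: p=pix(s,P)[0];print((p-[270,180]+.5)*8-.5)
# predicted corners of case with yaw -.125
c=np.array([.603,.230]);a=-.125;M=np.array([[np.cos(a),-np.sin(a)],[np.sin(a),np.cos(a)]])
for x,y in [(-55,-70),(-55,70),(55,-70),(55,70)]:
    q=c+M@np.array([x,y])/1000
    for z in (.052,.0585): print(x,y,z,((pix(s,(*q,z))[0]-[270,180]+.5)*8-.5).round(1))
E
```

```text
t: 11.8
tcp_pos: [0.4979, -0.0655, 0.1924]
tool_rot: [-0.706, 0.042, 0.706, 0.043]
force: [0.7, -0.1, -0.1]
finger_gap: 0.8
t 11.8 tcp [497.9 -65.5 192.4] x [-0.001  0.001 -1.   ] jaw [-0.12  -0.993 -0.   ] ang -1.691 F [ 0.7 -0.1 -0.1] gap 0.8 q6 [-0.35  0.46  1.8   0.    0.88  1.34]
[418.43746509 302.0060089 ]
[230.6844158  114.36572889]
[229.64627793 135.00657919]
-55 -70 0.052 [289.7 345.5]
-55 -70 0.0585 [290.7 328.7]
-55 70 0.052 [ 37.3 187.4]
-55 70 0.0585 [ 37.7 171.4]
55 -70 0.052 [525.8 254.8]
55 -70 0.0585 [527.4 238.6]
55 70 0.052 [268.  110.7]
55 70 0.0585 [268.8  95.3]
```

View pics/c5.png

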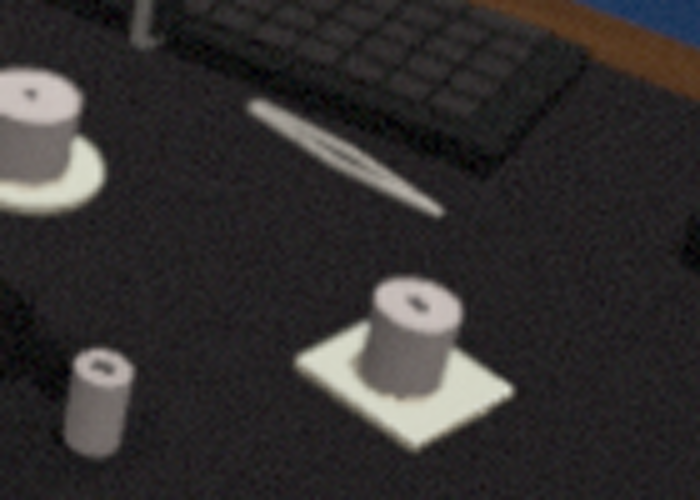

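View pics/c6.png

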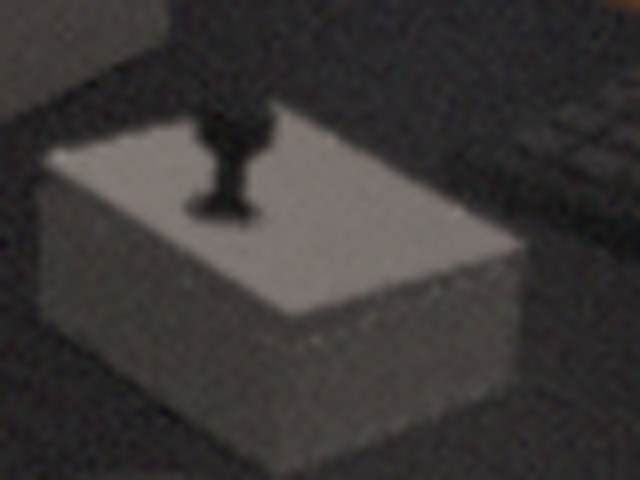

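The middle mount stands centred on the square plate, its chip at crop (418,302) as predicted. In the second crop the knob head is at (234,130). The lid's near corners at (292,315) and (45,155) sit about 6 mm above the shut position, so the lid is ajar by roughly 0.05 rad. Now over to the knob.

```bash
python3 -m crank '[0.8,81,301,0,0, 0.8,81,301,0,0, 0.8,81,301,0,0, 0.8,81,301,0,0, 0.8,81,301,0,0, 0.8,81,301,0,0, 0.6,81,301,-50,0, 0.6,81,301,-50,0]'; python3 st.py
python3 - <<'E'
from h import *
from station import viewer
s=viewer.snapshot("side");np.savez("/tmp/side5.npz",**s)
crop(s,250,120,370,220,6,"pics/c7.png")
E
```

```text
t: 12.85
tcp_pos: [0.5786, 0.2305, 0.1371]
tool_rot: [-0.702, 0.045, 0.709, 0.043]
force: [0.0, 0.7, 0.4]
finger_gap: 0.599
t 12.85 tcp [578.6 230.5 137.1] x [-0.01  -0.003 -1.   ] jaw [-0.124 -0.992  0.004] ang -1.696 F [0.  0.7 0.4] gap 0.599 q6 [ 0.2   0.68  1.53 -0.    0.95  1.9 ]
```

View pics/c7.png

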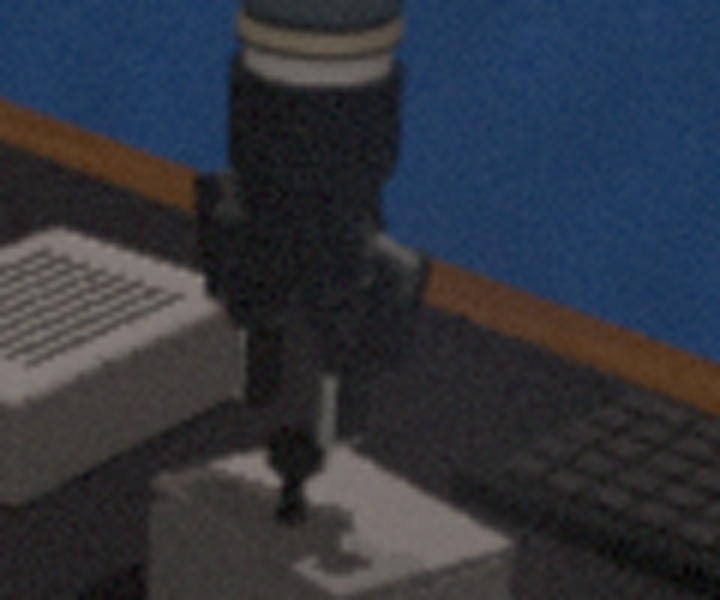

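The knob at crop (295,450) lies midway between the fingers at x = 260 and 330. Descend and grip.

```bash
python3 -m crank '[0.6,0,0,-20,0, 0.6,0,0,-39,0, 0.6,0,0,-39,0, 0,0,0,-39,0, 0,0,0,-39,0, 0,0,0,-39,0, 0,0,0,-39,0]' 30; python3 st.py
```

```text
t: 13.78
tcp_pos: [0.5814, 0.2327, 0.1028]
tool_rot: [0.706, -0.043, -0.705, -0.043]
force: [1.6, -1.3, 1.0]
finger_gap: 0.311
t 13.78 tcp [581.4 232.7 102.8] x [ 0.001 -0.    -1.   ] jaw [-0.123 -0.992 -0.   ] ang -1.694 F [ 1.6 -1.3  1. ] gap 0.311 q6 [ 0.2   0.73  1.55 -0.    0.87  1.9 ]
```

```bash
python3 -m crank '[0,7,-1,11,0, 0,13,-2,17,0, 0,20,-3,24,0, 0,27,-4,29,0, 0,34,-4,34,0, 0,42,-5,38,0, 0,51,-6,41,0, 0,51,-6,41,0]'; python3 st.py
python3 - <<'E'
from h import *
from station import viewer
s=viewer.snapshot("side")
crop(s,250,100,390,220,5,"pics/c8.png")
E
```

```text
t: 14.78
tcp_pos: [0.6336, 0.2257, 0.144]
tool_rot: [0.707, -0.044, -0.705, -0.043]
force: [-0.4, -4.4, -1.6]
finger_gap: 0.304
t 14.78 tcp [633.6 225.7 144. ] x [ 0.002 -0.001 -1.   ] jaw [-0.123 -0.992  0.001] ang -1.694 F [-0.4 -4.4 -1.6] gap 0.304 q6 [ 0.18  0.72  1.4  -0.    1.02  1.87]
```

View pics/c8.png

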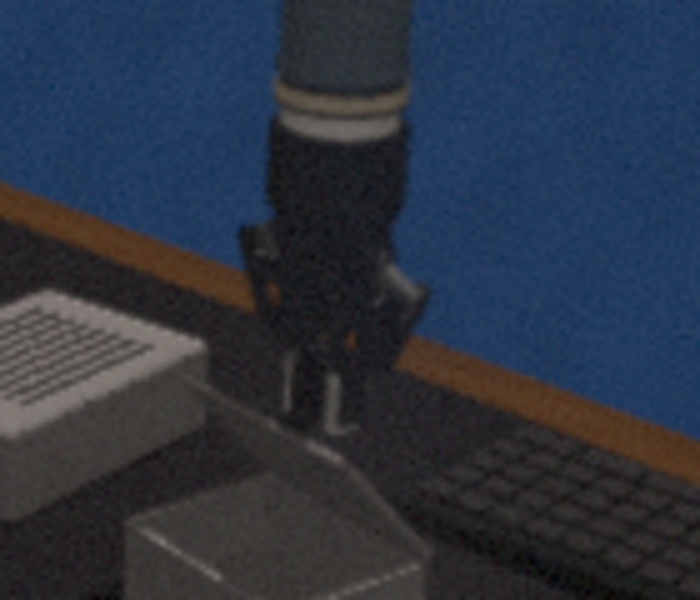

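The lid follows: it's about half open in the crop, its edge running from (185,380) to (430,550), with the knob still in the jaws. Continue.

```bash
python3 -m crank '[0,9,-1,2,0, 0,18,-2,3,0, 0,27,-3,4,0, 0,36,-4,3,0, 0,45,-5,2,0, 0,53,-6,0,0, 0,60,-7,-3,0, 0,66,-8,-5,0, 0,73,-9,-9,0, 0,73,-9,-9,0]'; python3 st.py
python3 - <<'E'
from h import *
from station import viewer
s=viewer.snapshot("side")
crop(s,250,100,390,220,5,"pics/c9.png")
E
```

```text
t: 16.08
tcp_pos: [0.7056, 0.2159, 0.1344]
tool_rot: [0.706, -0.045, -0.706, -0.043]
force: [-2.4, -6.1, -1.5]
finger_gap: 0.309
t 16.07 tcp [705.6 215.9 134.4] x [ 0.    -0.003 -1.   ] jaw [-0.123 -0.992  0.003] ang -1.694 F [-2.4 -6.1 -1.5] gap 0.309 q6 [ 0.15  0.81  1.21 -0.    1.12  1.84]
```

View pics/c9.png

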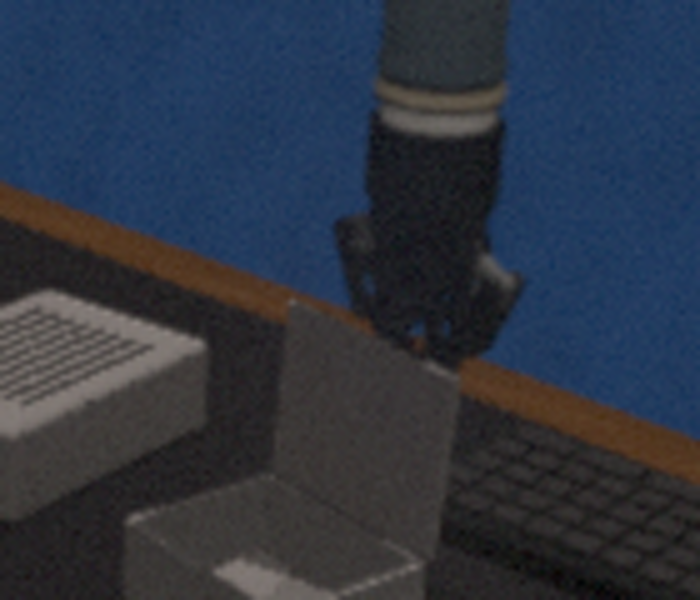

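The lid stands upright, its top edge running from crop (290,300) to (455,375). Release, rise and go to the small mount.

```bash
python3 -m crank '[0.5,0,0,0,0, 0.6,0,0,0,0, 0.6,0,0,50,0, 0.6,0,0,110,0, 0.6,0,0,110,0, 0.6,-100,-150,110,0, 0.6,-100,-150,110,0, 0.6,-100,-150,110,0, 0.6,-256,-346,80,0, 0.6,-256,-346,80,0]'; python3 -m crank '[0.6,-110,-140,-50,0, 0.6,-110,-140,-50,0, 0.6,-110,-140,-50,0, 0.6,-110,-140,-50,0]'; python3 st.py
python3 - <<'E'
from h import *
from station import viewer
s=viewer.snapshot("side")
cv2.imwrite("pics/c10.png",s["img"][:,:,::-1])
E
```

```text
t: 17.38
tcp_pos: [0.527, -0.0303, 0.2294]
tool_rot: [0.707, -0.043, -0.705, -0.043]
force: [-0.2, -0.9, -0.0]
finger_gap: 0.596
t: 17.88
tcp_pos: [0.4157, -0.1714, 0.1785]
tool_rot: [-0.705, 0.045, 0.706, 0.046]
force: [0.6, 0.0, 0.8]
finger_gap: 0.595
t 17.88 tcp [ 415.7 -171.4  178.5] x [-0.002  0.001 -1.   ] jaw [-0.13  -0.992 -0.001] ang -1.701 F [0.6 0.  0.8] gap 0.595 q6 [-0.64  0.43  1.94  0.    0.78  1.06]
```

View pics/c10.png

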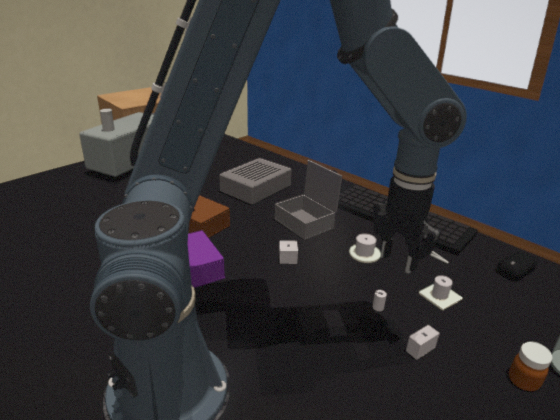

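The lid is open at pixel (322,185), both plates are loaded, and the small mount is at (380,300). The arm went a little past it, so I'll correct and descend.

```bash
python3 -m crank '[0.6,33,43,-40,0, 0.6,33,43,-40,0, 0.6,33,43,-40,0]'; python3 st.py
```

```text
t: 18.3
tcp_pos: [0.4517, -0.125, 0.1395]
tool_rot: [0.706, -0.042, -0.706, -0.042]
force: [0.3, 0.0, 0.0]
finger_gap: 0.601
t 18.3 tcp [ 451.7 -125.   139.5] x [ 0.001 -0.    -1.   ] jaw [-0.119 -0.993  0.   ] ang -1.69 F [0.3 0.  0. ] gap 0.601 q6 [-0.51  0.52  1.93  0.    0.7   1.18]
```

```bash
python3 -m crank '[0.6,-1,-2,-60,0, 0.6,-1,-2,-90,0, 0.6,-1,-2,-102,0, 0.6,-1,-2,-102,0]'; python3 st.py
```

```text
t: 18.8
tcp_pos: [0.4501, -0.1286, 0.0377]
tool_rot: [0.706, -0.044, -0.706, -0.043]
force: [-1.0, 0.0, 0.1]
finger_gap: 0.603
t 18.8 tcp [ 450.1 -128.6   37.7] x [ 0. -0. -1.] jaw [-0.123 -0.992  0.   ] ang -1.694 F [-1.   0.   0.1] gap 0.603 q6 [-0.52  0.73  1.97 -0.    0.44  1.18]
```

```bash
python3 -m crank '[0,0,0,0,0, 0,0,0,0,0, 0,0,0,0,0, 0,0,0,0,0, 0,0,0,0,0]' 30; python3 st.py; python3 -m crank '[0,0,0,60,0, 0,0,0,110,0, 0,0,0,130,0, 0,0,0,130,0]'; python3 st.py
```

```text
t: 19.42
tcp_pos: [0.4506, -0.1289, 0.0388]
tool_rot: [0.707, -0.044, -0.705, -0.043]
force: [-0.8, -0.6, 7.2]
finger_gap: 0.281
t 19.43 tcp [ 450.6 -128.9   38.8] x [ 0.003 -0.002 -1.   ] jaw [-0.123 -0.992  0.001] ang -1.694 F [-0.8 -0.6  7.2] gap 0.281 q6 [-0.52  0.73  1.97 -0.    0.44  1.18]
t: 19.92
tcp_pos: [0.4506, -0.1288, 0.1693]
tool_rot: [0.707, -0.044, -0.704, -0.043]
force: [-0.4, 0.4, -1.3]
finger_gap: 0.283
t 19.93 tcp [ 450.6 -128.8  169.3] x [ 0.004 -0.002 -1.   ] jaw [-0.123 -0.992  0.002] ang -1.694 F [-0.4  0.4 -1.3] gap 0.283 q6 [-0.52  0.46  1.91  0.    0.77  1.18]
```

```bash
python3 -m crank '[0,140,360,0,0, 0,140,360,0,0, 0,140,360,0,0, 0,140,360,0,0, 0,140,360,0,0, 0,140,360,0,0, 0,140,360,0,0, 0,140,360,0,0, 0,140,360,-40,0, 0,140,360,-40,0]'; python3 st.py
python3 - <<'E'
from h import *
from station import viewer
s=viewer.snapshot("side")
crop(s,260,120,380,220,6,"pics/c11.png")
E
```

```text
t: 21.18
tcp_pos: [0.5863, 0.229, 0.1241]
tool_rot: [-0.702, 0.045, 0.709, 0.043]
force: [-1.0, 0.5, 0.0]
finger_gap: 0.281
t 21.18 tcp [586.3 229.  124.1] x [-0.01  -0.002 -1.   ] jaw [-0.125 -0.992  0.004] ang -1.696 F [-1.   0.5  0. ] gap 0.281 q6 [ 0.2   0.7   1.52 -0.    0.93  1.89]
```

View pics/c11.png

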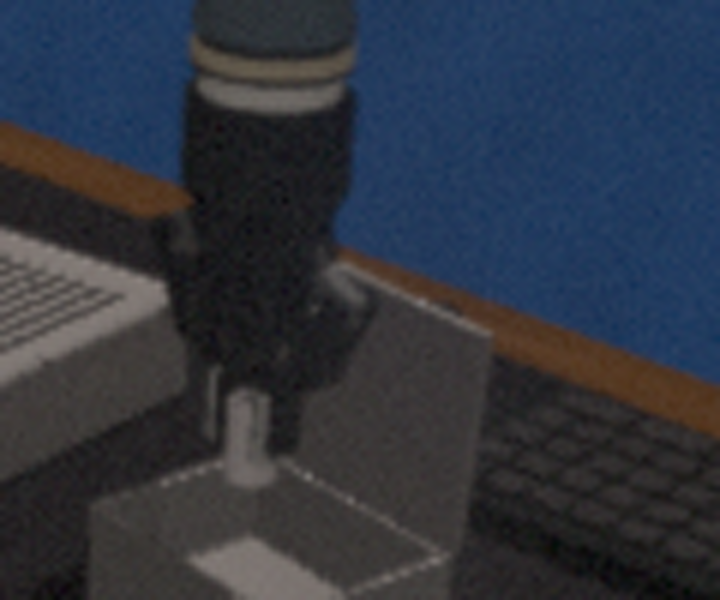

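The small mount hangs upright over the open case at crop (247,435). Lower it.

```bash
python3 -m crank '[0,0,0,-40,0, 0,0,0,-65,0, 0,0,0,-80,0, 0,0,0,-83,0, 0,0,0,-83,0, 0,0,0,-83,0]'; python3 st.py
```

```text
t: 21.98
tcp_pos: [0.5906, 0.2318, 0.0457]
tool_rot: [0.707, -0.043, -0.705, -0.044]
force: [0.5, -0.7, -0.4]
finger_gap: 0.284
t 21.98 tcp [590.6 231.8  45.7] x [ 0.002  0.    -1.   ] jaw [-0.123 -0.992 -0.001] ang -1.694 F [ 0.5 -0.7 -0.4] gap 0.284 q6 [ 0.2   0.82  1.54 -0.    0.78  1.89]
```

```bash
python3 -m crank '[0,0,0,-2,0, 0,0,0,-3,0, 0,0,0,-3,0]'; python3 st.py
```

```text
t: 22.35
tcp_pos: [0.5903, 0.2318, 0.0429]
tool_rot: [0.706, -0.043, -0.705, -0.044]
force: [-0.8, -0.7, 5.8]
finger_gap: 0.281
t 22.35 tcp [590.3 231.8  42.9] x [ 0.001  0.    -1.   ] jaw [-0.123 -0.992 -0.   ] ang -1.694 F [-0.8 -0.7  5.8] gap 0.281 q6 [ 0.2   0.82  1.54 -0.    0.77  1.89]
```

```bash
python3 -m crank '[0.4,0,0,0,0, 0.4,0,0,0,0, 0.5,0,0,0,0, 0.5,0,0,30,0, 0.5,0,0,90,0, 0.5,0,0,150,0, 0,-60,0,190,0, 0,-60,0,190,0, 0,-60,0,190,0]'; python3 st.py
python3 - <<'E'
from h import *
from station import viewer
s=viewer.snapshot("side");np.savez("/tmp/side6.npz",**s)
crop(s,260,120,380,240,5,"pics/c12.png")
for P in [(.5903,.2315,.044)]: print((pix(s,P)[0]-[260,120]+.5)*5-.5)
s=viewer.snapshot("top");np.savez("/tmp/top6.npz",**s)
crop(s,230,130,330,210,6,"pics/c13.png")
E
```

```text
t: 23.48
tcp_pos: [0.5296, 0.2317, 0.2317]
tool_rot: [0.706, -0.043, -0.705, -0.043]
force: [1.4, -0.4, -0.3]
finger_gap: 0.005
t 23.48 tcp [529.6 231.7 231.7] x [ 0.001  0.    -1.   ] jaw [-0.122 -0.992 -0.   ] ang -1.694 F [ 1.4 -0.4 -0.3] gap 0.005 q6 [ 0.22  0.49  1.58 -0.    1.07  1.91]
[206.02624085 456.197136  ]
```

View pics/c12.png

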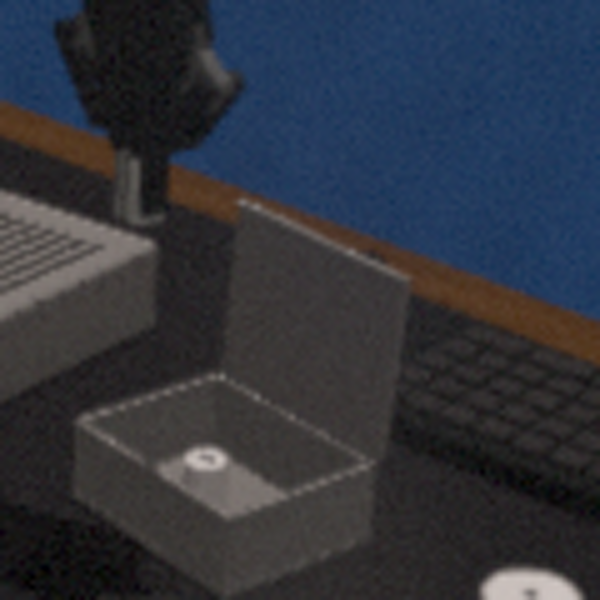

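View pics/c13.png

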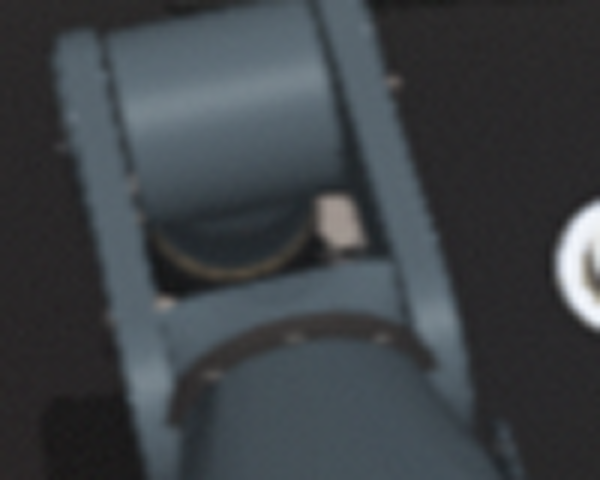

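The small mount stands upright in the case, its chip at crop (207,458) against a predicted (206,456). The lid is still upright; the arm hides the case in the top view. I'll re-grip the knob and swing the lid back along the same arc.

```bash
python3 -m crank '[0.55,0,0,20,0, 0.55,175,-13,20,0, 0.55,175,-13,20,0, 0.55,175,-13,20,0, 0.55,175,-13,20,0, 0.55,175,-13,-40,0, 0.55,175,-13,-75,0, 0.55,175,-13,-97,0, 0.55,175,-13,-97,0]'; python3 st.py; python3 - <<'E'
from h import *
from station import viewer
s=viewer.snapshot("side")
crop(s,250,100,390,220,5,"pics/c14.png")
E
```

```text
t: 24.7
tcp_pos: [0.702, 0.2184, 0.1304]
tool_rot: [-0.703, 0.044, 0.709, 0.043]
force: [0.1, -0.6, 0.2]
finger_gap: 0.55
t 24.7 tcp [702.  218.4 130.4] x [-0.008 -0.001 -1.   ] jaw [-0.123 -0.992  0.002] ang -1.694 F [ 0.1 -0.6  0.2] gap 0.55 q6 [0.15 0.82 1.21 0.   1.12 1.84]
```

View pics/c14.png

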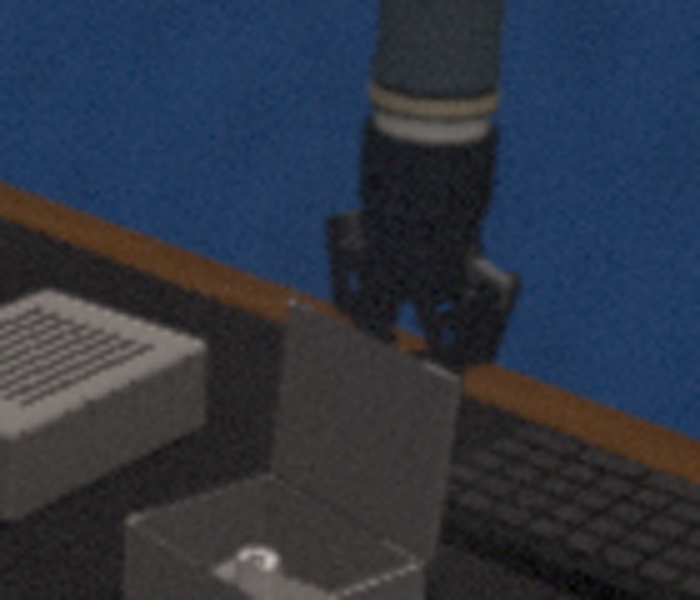

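The gripper is behind the upright lid around crop (430,330), straddling the knob. The mount is still upright at (258,565). Grip.

```bash
python3 -m crank '[0,0,0,0,0, 0,0,0,0,0, 0,0,0,0,0, 0,0,0,0,0]' 30; python3 st.py
```

```text
t: 25.25
tcp_pos: [0.705, 0.216, 0.1358]
tool_rot: [0.706, -0.045, -0.706, -0.042]
force: [-0.8, -6.0, -0.7]
finger_gap: 0.312
t 25.25 tcp [705.  216.  135.8] x [ 0.    -0.004 -1.   ] jaw [-0.123 -0.992  0.004] ang -1.694 F [-0.8 -6.  -0.7] gap 0.312 q6 [ 0.15  0.81  1.21 -0.    1.12  1.84]
```

```bash
python3 -m crank '[0,-7,-1,4,0, 0,-13,0,6,0, 0,-20,1,9,0, 0,-28,2,11,0, 0,-37,3,12,0, 0,-46,4,13,0, 0,-55,5,12,0, 0,-64,6,11,0, 0,-73,7,9,0, 0,-73,7,9,0]'; python3 st.py
```

```text
t: 26.5
tcp_pos: [0.63, 0.2261, 0.1441]
tool_rot: [-0.705, 0.043, 0.707, 0.043]
force: [-2.9, -3.5, 6.8]
finger_gap: 0.312
t 26.5 tcp [630.  226.1 144.1] x [-0.003  0.    -1.   ] jaw [-0.122 -0.992  0.   ] ang -1.694 F [-2.9 -3.5  6.8] gap 0.312 q6 [0.18 0.72 1.4  0.   1.02 1.87]
```

```bash
python3 -m crank '[0,-9,1,-3,0, 0,-17,2,-7,0, 0,-24,2,-12,0, 0,-31,3,-17,0, 0,-38,4,-24,0, 0,-44,5,-30,0, 0,-51,6,-41,0, 0,-53,6,-46,0, 0,-53,6,-47,0, 0,-53,6,-47,0]'; python3 st.py; python3 - <<'E'
from h import *
from station import viewer
s=viewer.snapshot("side")
crop(s,250,100,390,220,5,"pics/c15.png")
E
```

```text
t: 27.75
tcp_pos: [0.5786, 0.2329, 0.0988]
tool_rot: [0.706, -0.043, -0.706, -0.044]
force: [-4.8, 4.2, 17.8]
finger_gap: 0.31
t 27.75 tcp [578.6 232.9  98.8] x [ 0.001  0.002 -1.   ] jaw [-0.123 -0.992 -0.002] ang -1.694 F [-4.8  4.2 17.8] gap 0.31 q6 [0.2  0.73 1.55 0.   0.86 1.9 ]
```

View pics/c15.png

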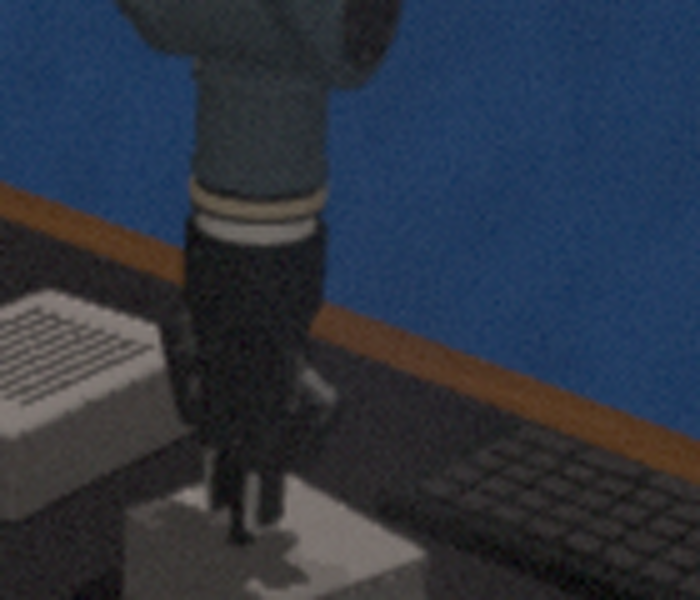

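Fz of about 18 N is well above the hinge friction, so the lid is probably at its stop. Release, rise, and look before any final press.

```bash
python3 -m crank '[0.45,0,0,1,0, 0.5,0,0,1,0, 0.5,0,0,1,0, 0.5,0,0,50,0, 0,0,0,70,0, 0,0,0,70,0, 0,0,0,70,0, 0,0,0,70,0]'; python3 st.py; python3 - <<'E'
from h import *
from station import viewer
s=viewer.snapshot("side")
crop(s,270,180,350,240,8,"pics/c16.png")
E
```

```text
t: 28.8
tcp_pos: [0.5778, 0.2314, 0.1648]
tool_rot: [-0.705, 0.044, 0.707, 0.043]
force: [-0.5, 0.5, 0.1]
finger_gap: -0.003
t 28.8 tcp [577.8 231.4 164.8] x [-0.003 -0.001 -1.   ] jaw [-0.123 -0.992  0.001] ang -1.694 F [-0.5  0.5  0.1] gap -0.003 q6 [0.2  0.64 1.52 0.   0.99 1.9 ]
```

View pics/c16.png

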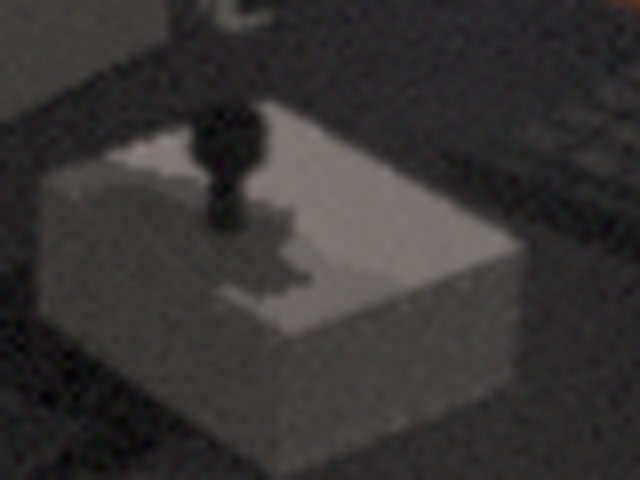

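The near corner is now at crop (288,332); the shut lid was predicted at about (293,331) and the ajar one was seen at (292,315), so it looks shut. One gentle press on the knob with closed fingers will confirm it.

```bash
python3 -m crank '[0,0,0,-30,0, 0,0,0,-38,0, 0,0,0,-41,0, 0,0,0,-41,0]'; python3 st.py
```

```text
t: 29.35
tcp_pos: [0.577, 0.2313, 0.1265]
tool_rot: [-0.704, 0.044, 0.707, 0.043]
force: [-5.0, -1.3, 7.9]
finger_gap: 0.001
t 29.35 tcp [577.  231.3 126.5] x [-0.004 -0.001 -1.   ] jaw [-0.122 -0.992  0.002] ang -1.694 F [-5.  -1.3  7.9] gap 0.001 q6 [ 0.2   0.69  1.54 -0.    0.92  1.9 ]
```

```bash
python3 -m crank '[0,0,0,-2,0, 0,0,0,-2,0, 0,0,0,40,0, 0,0,0,100,0, 0,-120,-60,140,0, 0,-120,-60,140,0, 0,-200,-330,140,0, 0,-200,-330,140,0, 0,-200,-330,140,0, 0,-200,-330,140,0]'; python3 -m crank '[0,-30,-150,0,0, 0,-30,-150,0,0, 0,-30,-150,0,0, 0,-30,-150,0,0]'; python3 st.py; python3 - <<'E'
from h import *
from station import viewer
s=viewer.snapshot("side");np.savez("/tmp/side9.npz",**s)
cv2.imwrite("pics/s9.png",s["img"][:,:,::-1])
s=viewer.snapshot("top");np.savez("/tmp/top9.npz",**s)
crop(s,240,140,440,250,4,"pics/t9.png")
E
```

```text
t: 30.6
tcp_pos: [0.3915, -0.0605, 0.2653]
tool_rot: [0.706, -0.043, -0.705, -0.043]
force: [0.7, -0.7, 0.3]
finger_gap: -0.0
t: 31.1
tcp_pos: [0.362, -0.2111, 0.265]
tool_rot: [0.706, -0.045, -0.705, -0.045]
force: [-0.3, 0.9, -0.4]
finger_gap: 0.003
t 31.1 tcp [ 362.  -211.1  265. ] x [ 0.001 -0.001 -1.   ] jaw [-0.127 -0.992  0.001] ang -1.698 F [-0.3  0.9 -0.4] gap 0.003 q6 [-0.8   0.24  1.91 -0.    0.99  0.9 ]
```

View pics/s9.png

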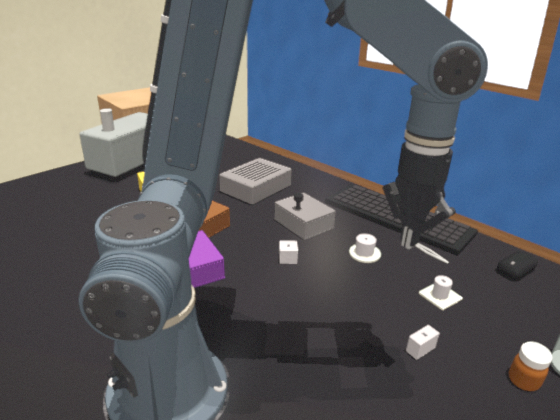

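View pics/t9.png

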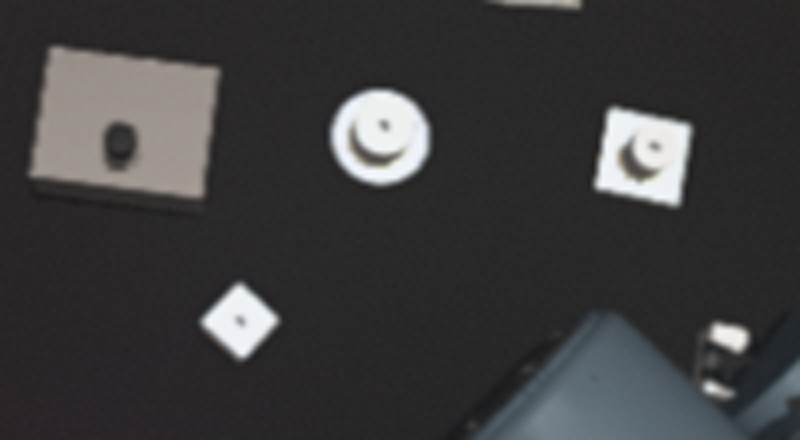

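The lid is shut, with its knob at crop (120,143). The chip of the large mount is at (385,125) and that of the middle one at (655,147). The square (240,320) and the bar (722,360, partly hidden) have not moved. I'll turn those chip pixels into positions.

```bash
python3 - <<'E'
from h import *
s=load("/tmp/top9.npz")
for n,a,b,c in [("L",385,125,(.6026,.0157)),("M",655,147,(.5854,-.2082))]:
    p=atz(s,240+(a+.5)/4-.5,140+(b+.5)/4-.5,.046);print(n,p.round(4),((p[:2]-c)*1000).round(1))
def pt(u,v): return np.array(s["origin"])+ray(s,u,v)*s["range_z"][v,u]
for u,v in [(255,156),(290,160),(287,184),(252,180)]: print(pt(u,v).round(4))
E
```

```text
L [0.6017 0.0166 0.046 ] [-0.9  0.9]
M [ 0.5832 -0.2072  0.046 ] [-2.2  1. ]
[0.6501 0.2829 0.0555]
[0.6351 0.168  0.0592]
[0.5546 0.1784 0.0584]
[0.5688 0.2921 0.0559]
```

Near and far lid heights now match, so the lid lies level. Both mounts are centred to within about 2.5 mm and the arm is clear. Handing in.

```bash
python3 -c "
from station import workorder
print(workorder.sign_off())"
```

```text
the job is handed in; nothing more can be done
None
```

I put the three round mounts away in size order and handed the job in at about 31 s of the 106 s allowed. No verdict was reported.

- **Large mount:** it stands on the round plate about 1 mm from the centre in the last top picture.
- **Middle mount:** it stands on the square plate about 2.5 mm from the centre in the last top picture.
- **Small mount:** it was upright at its expected spot in the case when last seen with the lid open, after release. I could not see it once the lid was shut.
- **Lid:** it reads shut. Near and far lid heights agree to about 1 mm, and a light press on the knob met resistance at exactly the shut height.
- **Square and bar:** the square had not moved in the last pictures. The bar was partly hidden by the arm in the last top view, but stood in place in the side view.
- **Disagreements:** nothing failed. The two cameras differed by about 1–2 mm, within the stated calibration. On the way to the small mount the arm overshot by about 5 cm in clear air, and I corrected it before descending.

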